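# Push a stock bin round the bench fittings into its latching bay

## Robot

A 6-joint arm with a two-finger parallel gripper is mounted at the origin on the work surface. World frame = base frame: x ahead of the robot, y to its left, z up, the work surface at z = 0. Lengths are in m, angles in rad, forces in N, time in s.
With the tool pointing down it reaches from about 0.375 to 0.9 m from the base axis. Payload 3.1 kg.
Tool frame: the origin (TCP) lies at the very end of the fingers, on their centre line; the grasp point (between the pads) lies 19 mm behind it; x points along the fingers, z is the direction in which the jaws open and shut, and the axes are right-handed (so a half turn about x gives the same grasp; the last joint's range is limited). The gripper opens to 85 mm and grips with 20 to 120 N. Pads are 22 mm wide; open, the fingers measure 114 mm over their backs; the gripper's body (76 mm by 85 mm) begins 54 mm behind the grasp point. The pads swing forward as they close: fully open they stand 13 mm farther back than shut.
Start: joints at [1.036, 0.527, 1.433, -0, 1.181, -0.178], TCP at [0.218, 0.586, 0.231] pointing down, gripper open.
Joint ranges: [-3.08, 3.08], [-0.75, 2.2], [0.22, 2.44], [-1.43, 4.57], [0, 2.65], [-2.85, 2.85]. Speed limits (rad/s): [2.79, 2.79, 3.14, 3.14, 3.14, 3.14].

## Interface

Orientations are given as a 3x3 rotation matrix whose columns are the frame's x, y, z axes.
In Python, from station import bot, imaging, job gives the robot as it stands. The module is installed in compiled form; this text tells all that it offers.
- The arm moves only by the shell command python3 -m handwheel 'ROWS'. ROWS is a JSON object of lists of equal length, an entry for each row: "linear": the shift along the tool's x, y, z in mm, a list of three; "delta_rot": the turn, a rotation vector about the tool's x, y, z in degrees, a list of three; "jaw": the gripper's target within -1 to 1 (shut at 1, half-way at 0, fully open at -1). In form: {"linear": [[tx, ty, tz], ...], "delta_rot": [[ax, ay, az], ...], "jaw": [jaw, ...]}. A call has 1 to 5 rows; each row is the pose to reach, as a shift and turn from the pose measured when the call began, along the tool's axes at that moment; what a row does not reach only later rows make up. A row lasts 1/12 s, in which the tool goes at most 41.7 mm and 7.16 degrees, less where a joint would pass 70% of its speed; a pose out of reach is approached as far as the arm can. A call with a gripper value outside its range is refused whole. The fingers move at their own pace and stop on an object; the grip force is fixed at half the most. Time passes only in rows, so rows that repeat a pose let the fingers close. It gives the time, the measured TCP pose, the force and the opening at its end, in the units of the state.
- bot.state(): the state, without advancing time (a new reading comes with each control period).
- imaging.capture(name): name is "scene" or "top"; returns the picture (480x640x3 uint8, blue, green, red); there is no depth.
- imaging.camera_model(name): a dict with "fx", "fy", "cx", "cy" (pixels), "k1" (the pictures are not rectified: a ray, as slopes to the right and down, at radius r is drawn at 1 + k1 r^2 times it, then the intrinsics apply), "view" (4x4, takes a point from world to camera coordinates). Camera axes: x right, y down, z forward; pixel columns grow to the right and rows downward; lengths in m; the calibration is good to about 2 mm. A picture is of the moment at which its call begins. camera_model takes no time and is no camera call.
- job.sign_off(): hands the job in, once; it reports no verdict.
The state is a dict: "clock": time; "joints": joint angles; "qd": joint speeds; "joint_efforts": joint torques, N m; "eef_pos": TCP position; "tcp_rot": TCP orientation; "ft_force": force on the tool from outside, world axes, zero at the start; "moment": the same for the moment, N m; "width": opening from 0.0 (shut) to 1.0 (fully open).
Only numpy, scipy, OpenCV 4.12 (cv2) and the standard library are available. Lean on these libraries where they do the work, as an engineer would, in place of code of your own. Each camera call takes 0.05 s, during which the arm holds its last target.

## Task

Push the small open stock bin of pipe fittings along the bench, keeping it flat on the bench, between the fixed fittings and nose first into its bay, and press it home until both spring catches have snapped in behind its front corner posts and hold it pressed against the spring buffer; then let go of it and stand clear. Neither the bin nor the robot may touch the two posts, the pen pot or the tape dispenser, and the loose things stay where they are. Press gently: never more than 25 N on the bin.

Things in the scene. Friction and masses are not known exactly. Their poses are not given: they have to be found in the camera images.
- bin: Loose open blue plastic stock bin of pipe fittings, 0.25 to 0.5 kg: 100 mm long (x), 80 wide, 52 high. Each long side has a rim (42 to 52 mm high) and a post under each end (12 mm long), both 8 mm proud: 96 mm wide overall. Flat upright ends. Same either way round. Origin: centre of underside. Starts left or right of the bay's axis, on the robot's side, within 0.15 rad of square to the bay.
- bay: Fixed bay: two aluminium rails 16 mm high, 100 mm apart inside, no floor, x from -55 to 60 mm, open to -x (robot's side). Origin: on the bench, mid bay; push the bin in along +x; latched, its centre is within 20 mm of the origin. Beyond x = 0 a steel yoke (46 mm high, to 97 mm from the axis) carries catches and buffer; it may sit up to 10 mm nearer or farther along x: unmeasured, to be felt.
- bay_mouth (a point): Middle of the bay's mouth, on the bench, 86 mm before the bay's origin. The rails have flared lead-ins from here to x = -55 mm in the bay's frame; the mouth is about 120 mm wide between them.
- catch_left (a joint): Spring catch at the bay's left (+y), 20 to 38 mm above the bench: 0 fully in, grows outwards to 0.012 m. Its ramp lets the bin's front corner post push it 5.5 mm out; it snaps back behind the post with a square face. Spring 0.45 N + 0.15 N per mm; both catches together resist the bin with about 3 to 6 N.
- catch_right (a joint): The same at the right (-y) side; grows outwards.
- buffer (a joint): Rubber-faced spring plate at the bay's far end, 50 mm wide, 15 to 43 mm high: 0 at rest, grows along the bay's +x as the bin's front presses it, 2 N per mm, hard stop at 0.006 m. The catches snap in when it is about 3 mm in, and the latched bin keeps it 2 to 3 mm in. A push of 15 to 21 N in all, friction included, latches.
- post_left: Fixed round steel post, 44 mm across, 66 mm high, left of the bay's mouth. Origin: centre of its foot. Must not be touched.
- post_right: The same, right of the bay's mouth.
- pot: Fixed grey round pen pot, 56 mm across, 60 mm high with pens to 70 mm, on the robot's side of the bin's lane, left or right of the bay's axis. Origin: centre of its foot. Must not be touched.
- dispenser: Fixed grey tape dispenser, 54 x 50 mm foot, with a roll on top, 64 mm high, on the other side of the axis. Origin: centre of its foot. Must not be touched.
- tub: Loose round lidded tub, 68 mm across, 75 mm high, on the other side of the bay's axis from the bin. Origin: centre of its underside. Leave alone.
- wrench: Loose open-ended wrench lying off to the left. Leave alone.
- elbow: Loose brass pipe elbow, 41 mm high, 80 mm across, lying off to the right. Leave alone.

How it is judged:
By the outcome, as a careful person would: the job done as asked, in the order asked, and still so for the second after the job is handed in, with the robot touching nothing.
It also fails if it takes over 54 s, if anything falls off the work surface, if the arm or the gripper's body presses on something with over 40 N, if the wrist force passes 120 N, or if a joint passes its speed limit or range.

## Working session

There is one attempt and no reset: what is moved stays moved. The work goes in short steps, Python scripts to look and compute and a shell command to move; the robot and the scene stay as the last step left them, time stands still between calls to the robot, and variables do not carry over. Pictures are saved under pics/ and viewed, and the job is handed in when it is done.

```bash
mkdir -p pics; ls
python3 - <<'E'
from station import bot, imaging, job
import cv2,numpy as np
for n in("scene","top"):
    im=imaging.capture(n); cv2.imwrite(f"pics/{n}0.png",im)
    m=imaging.camera_model(n); print(n,{k:(np.round(v,4).tolist()) for k,v in m.items()})
s=bot.state()
for k,v in s.items(): print(k,np.round(v,4).tolist())
E
```

```text
pics
scene {'fx': 444.6756, 'fy': 444.6756, 'cx': 323.2569, 'cy': 243.9601, 'k1': -0.0082, 'view': [[-0.1218, 0.9925, 0.0079, 0.0791], [0.6212, 0.0825, -0.7793, -0.2755], [-0.7741, -0.09, -0.6266, 1.5519], [0.0, 0.0, 0.0, 1.0]]}
top {'fx': 575.1697, 'fy': 575.1697, 'cx': 322.1264, 'cy': 244.1931, 'k1': -0.1525, 'view': [[0.0269, -0.9996, 0.0019, -0.0214], [-0.9815, -0.0267, -0.1897, 0.531], [0.1897, 0.0032, -0.9818, 1.5645], [0.0, 0.0, 0.0, 1.0]]}
clock 0.1
joints [1.0365, 0.5284, 1.4338, -0.0, 1.1814, -0.1785]
qd [0.0022, -0.0023, -0.0028, -0.0008, -0.0004, -0.0002]
joint_efforts [-0.0007, -44.3308, -17.8587, -0.0003, 0.0039, 0.0]
eef_pos [0.2173, 0.5853, 0.2304]
tcp_rot [[-0.001, -0.9374, 0.3484], [-0.0017, 0.3484, 0.9374], [-1.0, 0.0003, -0.0019]]
ft_force [-0.3871, -0.3142, -0.2481]
moment [0.0201, 0.003, 0.0061]
width 0.9983
```

View pics/scene0.png

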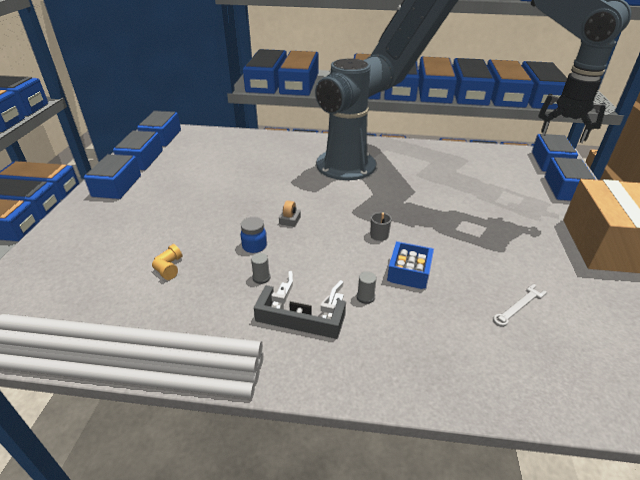

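View pics/top0.png

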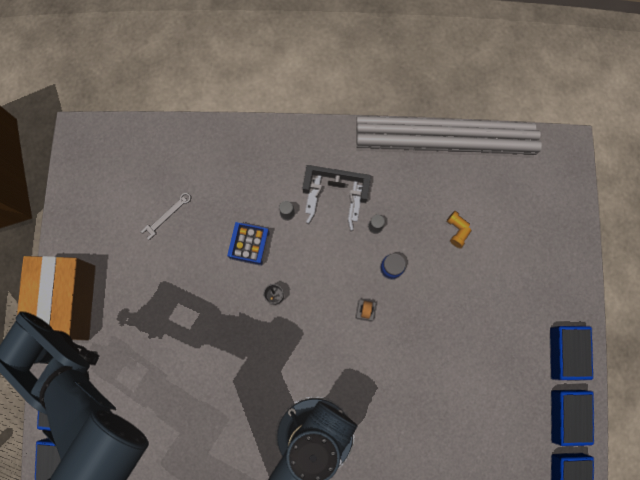

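```bash
cat > h.py <<'E'
import numpy as np,cv2
from station import imaging
def K(m): return np.array([[m['fx'],0,m['cx']],[0,m['fy'],m['cy']],[0,0,1.]]),np.array([m['k1'],0,0,0,0.])
def ray(n,px):
    m=imaging.camera_model(n);k,d=K(m)
    u=cv2.undistortPoints(np.array(px,float).reshape(-1,1,2),k,d).reshape(-1,2)
    V=np.array(m['view']);R=V[:3,:3];o=-R.T@V[:3,3]
    return o,np.c_[u,np.ones(len(u))]@R
def plane(n,px,z):
    o,d=ray(n,px); return o+d*((z-o[2])/d[:,2])[:,None]
def proj(n,P):
    m=imaging.camera_model(n);k,d=K(m);V=np.array(m['view'])
    return cv2.projectPoints(np.array(P,float).reshape(-1,1,3),cv2.Rodrigues(V[:3,:3])[0],V[:3,3],k,d)[0].reshape(-1,2)
E
python3 - <<'E'
import cv2
t=cv2.imread('pics/top0.png');s=cv2.imread('pics/scene0.png')
cv2.imwrite('pics/t_zoom.png',cv2.resize(t[155:335,215:415],None,fx=4,fy=3.33*1.2/1.2,interpolation=cv2.INTER_CUBIC) if 0 else cv2.resize(t[155:305,215:415],None,fx=4,fy=4,interpolation=cv2.INTER_CUBIC))
cv2.imwrite('pics/s_zoom.png',cv2.resize(s[200:350,240:440],None,fx=4,fy=4,interpolation=cv2.INTER_CUBIC))
E
```

```text
(no output)
```

View pics/t_zoom.png

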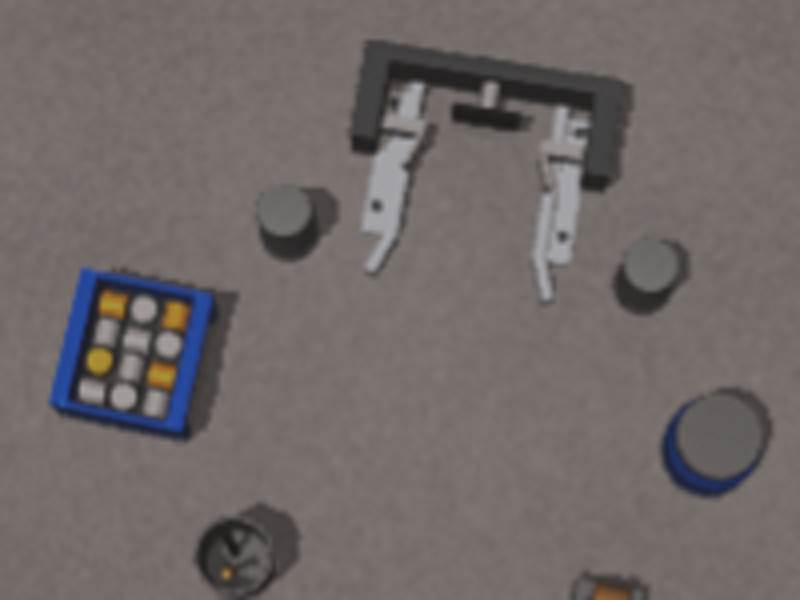

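View pics/s_zoom.png

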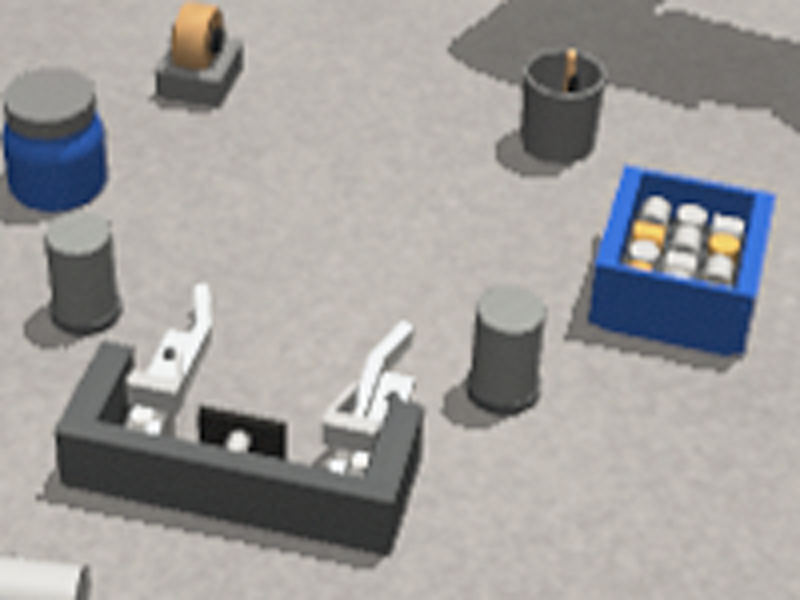

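```bash
cat > meas.py <<'E'
import sys,cv2,numpy as np
from h import *
def Z(px): return np.array(px,float)/4+[215-.375,155-.375]
def zs(px): return np.array(px,float)/4+[240-.375,200-.375]
if __name__=='__main__':
    np.set_printoptions(precision=4,suppress=True)
    for n in('top','scene'): print(n,'cam',ray(n,[[320,240]])[0])
    t=cv2.imread('pics/top0.png');hsv=cv2.cvtColor(t,cv2.COLOR_BGR2HSV)
    # bin
    m=cv2.inRange(hsv,(105,120,120),(125,255,255)); m[:, :200]=0;m[:,300:]=0
    c=max(cv2.findContours(m,0,2)[0],key=cv2.contourArea);r=cv2.minAreaRect(c);b=cv2.boxPoints(r);print('bin rect',r,b.tolist())
    P=plane('top',b,.052);print(P, [np.linalg.norm(P[i]-P[i-1]) for i in range(4)],P.mean(0))
    # posts, pot tops etc: zoom readings
    for nm,p,z in [('yoke BL',(367,40),.046),('BR',(632,83),.046),('FL',(352,138),.046),('FR',(607,180),.046),
      ('postL',(286,211),.066),('postR',(651,265),.066),('tub',(719,436),.075),('pot',(236,557),.06),('railmouthL',(371,270),.016),('railmouthR',(546,299),.016)]:
        print(nm,plane('top',[Z(p)],z)[0])
    for nm,p,z in [('yoke FL(scene)',(400,497),.046),('FR',(60,432),.046),('postL',(511,308),.066),('postR',(79,236),.066),('tub',(50,97),.075),('pot',(564,75),.06),('mouthL',(405,325),.016),('mouthR',(202,290),.016)]:
        print('S',nm,plane('scene',[zs(p)],z)[0])
E
python3 meas.py
python3 - <<'E'
import cv2
t=cv2.imread('pics/top0.png');s=cv2.imread('pics/scene0.png')
cv2.imwrite('pics/t_zoom2.png',cv2.resize(t[160:235,290:390],None,fx=8,fy=8,interpolation=cv2.INTER_CUBIC))
cv2.imwrite('pics/t_zoom3.png',cv2.resize(t[260:335,250:390],None,fx=5.7,fy=5.7,interpolation=cv2.INTER_CUBIC))
E
```

```text
top cam [ 0.225  -0.0123  1.6369]
scene cam [1.3821 0.0839 0.7571]
bin rect ((247.2213134765625, 241.8377685546875), (34.30510711669922, 34.75380325317383), 11.768290519714355) [[226.8852081298828, 255.35108947753906], [233.97340393066406, 221.32778930664062], [267.55743408203125, 228.32444763183594], [260.46923828125, 262.3477478027344]]
[[0.492  0.2593 0.052 ]
 [0.5904 0.2448 0.052 ]
 [0.5726 0.1483 0.052 ]
 [0.4748 0.1638 0.052 ]] [np.float64(0.09709103871070256), np.float64(0.09949346132909026), np.float64(0.09818405197256522), np.float64(0.09900446239537929)] [0.5324 0.204  0.052 ]
yoke BL [0.7663 0.045  0.046 ]
BR [ 0.7391 -0.1477  0.046 ]
FL [0.6919 0.0533 0.046 ]
FR [ 0.6658 -0.1303  0.046 ]
postL [0.6314 0.0972 0.066 ]
postR [ 0.5993 -0.1604  0.066 ]
tub [ 0.4776 -0.2076  0.075 ]
pot [0.3867 0.1226 0.06  ]
railmouthL [0.6019 0.0375 0.016 ]
railmouthR [ 0.5839 -0.0894  0.016 ]
S yoke FL(scene) [0.7633 0.048  0.046 ]
S FR [ 0.7413 -0.1387  0.046 ]
S postL [0.6328 0.0986 0.066 ]
S postR [ 0.6036 -0.1593  0.066 ]
S tub [ 0.4813 -0.2068  0.075 ]
S pot [0.3911 0.1239 0.06  ]
S mouthL [0.602  0.0369 0.016 ]
S mouthR [ 0.5872 -0.09    0.016 ]
```

View pics/t_zoom2.png

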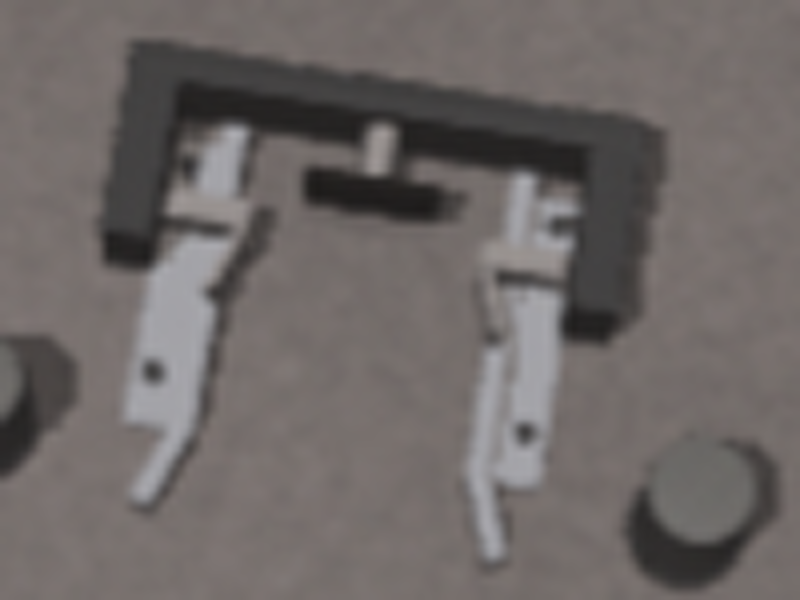

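View pics/t_zoom3.png

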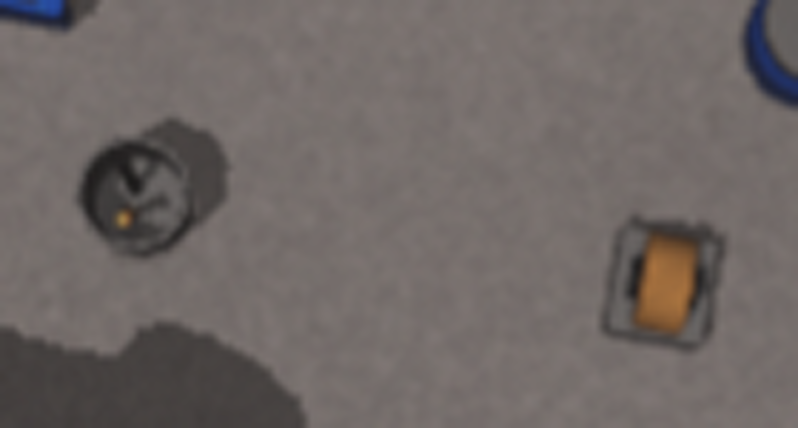

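Run:
```python
from meas import *
np.set_printoptions(precision=4,suppress=True)
P=plane('top',[Z(p) for p in [(53,405),(84,269),(214,292),(185,432)]],.052)
Q=plane('scene',[zs(p) for p in [(775,192),(752,295),(593,268),(627,168)]],.052)
for A in(P,Q): print(A[:,:2].tolist(),A.mean(0),'yaws',[np.arctan2(*(A[b]-A[a])[[1,0]]) for a,b in((0,1),(3,2))],[np.arctan2(*(A[b]-A[a])[[1,0]])-np.pi/2 for a,b in((3,0),(2,1))],[np.linalg.norm(A[i]-A[i-1]) for i in range(4)])
# rails bends, in zoom2
z2=lambda p:np.array(p,float)/8+[290-.44,160-.44]
B=plane('top',[z2(p) for p in [(205,425),(470,475)]],.016);print('bends',B,B.mean(0))
d=plane('top',[[667/5.7+250,283/5.7+260]],.03);print('disp',d)
# blob circles
O=np.array([.679,-.038]);R=np.array([[np.cos(-.14),-np.sin(-.14)],[np.sin(-.14),np.cos(-.14)]])
for n,p in dict(bin=P.mean(0)[:2],binS=Q.mean(0)[:2],bendL=B[0,:2],bendR=B[1,:2],disp=d[0,:2],pot=(.389,.123),postL=(.632,.098),postR=(.601,-.160),tub=(.479,-.207),mL=(.602,.0372),mR=(.5855,-.0897),yBL=(.7663,.045),yBR=(.7391,-.1477)).items(): print(n,R.T@(np.array(p)-O))
```

```text
[[0.4905541465196929, 0.2564398607440793], [0.5889244658147135, 0.2400182740333533], [0.5746470216408703, 0.1467588661539795], [0.4740450576243256, 0.162590522989767]] [0.532  0.2015 0.052 ] yaws [np.float64(-0.16541110660908762), np.float64(-0.15608914252538816)] [np.float64(-0.1741290255024055), np.float64(-0.15191436075063436)] [np.float64(0.09529033640972275), np.float64(0.09973158089743782), np.float64(0.09434597272882723), np.float64(0.10184005362406434)]
[[0.4891544765723088, 0.2588263125721765], [0.5880637466499057, 0.23871254344338577], [0.5763137492599981, 0.14583710627422972], [0.4769838503195222, 0.1665015809733355]] [0.5326 0.2025 0.052 ] yaws [np.float64(-0.20062015361832586), np.float64(-0.20511310765688273)] [np.float64(-0.1310683860153179), np.float64(-0.1258449394437373)] [np.float64(0.09312346754810542), np.float64(0.1009336783033755), np.float64(0.0936157533112066), np.float64(0.10145663772329117)]
bends [[ 0.6306  0.0157  0.016 ]
 [ 0.6147 -0.0808  0.016 ]] [ 0.6226 -0.0325  0.016 ]
disp [[ 0.3527 -0.1373  0.03  ]]
bin [-0.1789  0.2166]
binS [-0.1785  0.2177]
bendL [-0.0554  0.0464]
bendR [-0.0578 -0.0513]
disp [-0.3093 -0.1439]
pot [-0.3096  0.119 ]
postL [-0.0655  0.1281]
postR [-0.0602 -0.1317]
tub [-0.1745 -0.1953]
mL [-0.0867  0.0637]
mR [-0.0854 -0.0642]
yBL [0.0749 0.0944]
yBR [ 0.0748 -0.1002]
```

```bash
cat > go.py <<'E'
import sys,numpy as np
from station import bot
from scipy.spatial.transform import Rotation as Ro
O=np.array([.679,-.0395]);YAW=-.14;c,s=np.cos(YAW),np.sin(YAW);R2=np.array([[c,-s],[s,c]])
def rel(bx,by,z,az):
    """needed shift (mm, tool axes) and turn (deg rotvec) to bay-frame point, tool down, jaw axis at azimuth az (rad, bay frame, mod pi)"""
    S=bot.state();R=np.array(S['tcp_rot']);p=np.array(S['eef_pos'])
    t=np.r_[O+R2@[bx,by],z]
    best=None
    for k in(0,np.pi):
        a=az+YAW+k;zz=np.array([np.cos(a),np.sin(a),0]);xx=np.array([0,0,-1.]);G=np.c_[xx,np.cross(zz,xx),zz]
        rv=np.degrees(Ro.from_matrix(R.T@G).as_rotvec())
        if best is None or np.linalg.norm(rv)<np.linalg.norm(best):best=rv
    b=R2.T@(p[:2]-O)
    print('t',round(S['clock'],2),'bay',np.round(np.r_[b,p[2]]*1000,1),'F',np.round(np.r_[R2.T@S['ft_force'][:2],S['ft_force'][2]],2),'w',round(S['width'],3))
    print('shift',np.round(R.T@(t-p)*1000,1),'turn',np.round(best,2), 'j',np.round(S['joints'],2))
if __name__=='__main__': rel(*[float(eval(v,{'pi':np.pi})) for v in sys.argv[1:5]])
E
python3 go.py -.179 .297 .23 0
```

```text
t 0.1 bay [-544.3  554.3  230.4] F [-0.34 -0.37 -0.25] w 0.998
shift [   0.6 -411.9 -173.1] turn [ 7.763e+01 -1.100e-01  6.000e-02] j [ 1.04  0.53  1.43 -0.    1.18 -0.18]
```

```bash
python3 -m handwheel '{"linear":[[0,-38,-16],[0,-76,-32],[0,-114,-48],[0,-152,-64],[0,-190,-80]],"delta_rot":[[7,0,0],[14,0,0],[21,0,0],[28,0,0],[35,0,0]],"jaw":[-0.3,-0.3,-0.3,-0.3,-0.3]}'; python3 go.py -.179 .297 .23 0
```

```text
clock: 0.52
eef_pos: [0.3683, 0.4426, 0.2301]
tcp_rot: [[-0.002, -0.564, 0.826], [-0.002, 0.826, 0.564], [-1.0, -0.001, -0.003]]
ft_force: [0.8, 0.4, 1.1]
width: 0.653
t 0.52 bay [-375.   434.   230.1] F [0.72 0.47 1.06] w 0.653
shift [ 2.000e-01 -2.333e+02  5.260e+01] turn [42.33 -0.13  0.11] j [ 0.68  0.46  1.56 -0.    1.12  0.08]
```

```bash
python3 -m handwheel '{"linear":[[0,-39,9],[0,-78,18],[0,-117,27],[0,-156,36],[0,-195,45]],"delta_rot":[[7,0,0],[14,0,0],[21,0,0],[28,0,0],[35,0,0]],"jaw":[-0.3,-0.3,-0.3,-0.3,-0.3]}'; python3 go.py -.179 .297 .012 0
```

```text
clock: 0.93
eef_pos: [0.5162, 0.3052, 0.2298]
tcp_rot: [[-0.003, 0.018, 1.0], [-0.003, 1.0, -0.018], [-1.0, -0.003, -0.003]]
ft_force: [-0.0, 0.3, 0.5]
width: 0.649
t 0.93 bay [-209.3  318.6  229.8] F [-0.08  0.33  0.55] w 0.649
shift [217.8 -24.5  28. ] turn [ 6.98 -0.14  0.16] j [ 0.35  0.5   1.5  -0.    1.15  0.37]
```

Run:
```python
import cv2
from station import imaging
s=imaging.capture('scene');cv2.imwrite('pics/s1.png',cv2.resize(s[60:330,260:620],None,fx=2.2,fy=2.2))
```

```text
(no output)
```

View pics/s1.png

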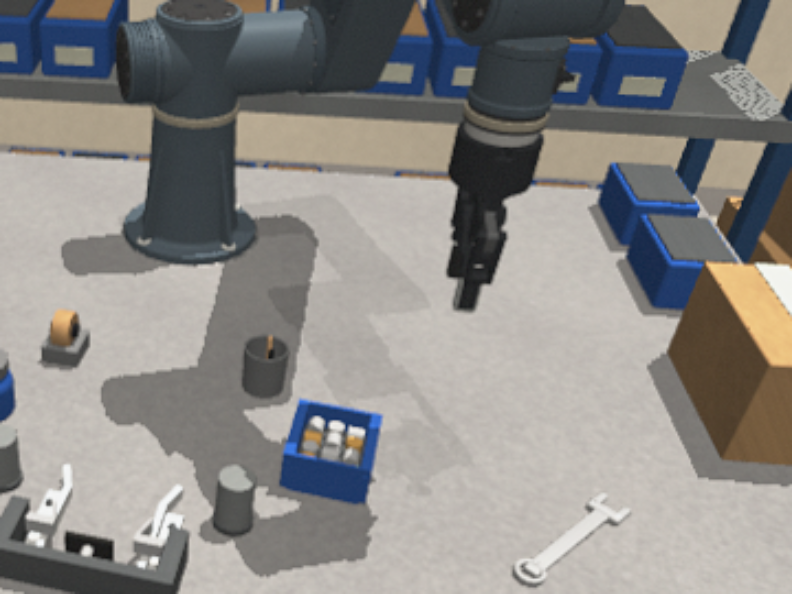

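```bash
python3 -m handwheel '{"linear":[[38,-10,12],[76,-20,24],[114,-24,28],[152,-24,28],[185,-24,28]],"delta_rot":[[3.5,0,0],[7,0,0],[7,0,0],[7,0,0],[7,0,0]],"jaw":[-0.3,-0.3,-0.3,-0.3,-0.3]}'; python3 go.py -.179 .297 .012 0
```

```text
clock: 1.4
eef_pos: [0.5509, 0.2732, 0.0424]
tcp_rot: [[0.002, 0.15, 0.989], [-0.007, 0.989, -0.15], [-1.0, -0.006, 0.003]]
ft_force: [0.7, 0.4, -0.4]
width: 0.648
t 1.4 bay [-170.5  291.7   42.4] F [ 0.65  0.52 -0.4 ] w 0.648
shift [30.3  5.4 -8.6] turn [-0.6   0.19  0.35] j [ 0.28  0.77  1.59 -0.01  0.78  0.44]
```

```bash
python3 -m handwheel '{"linear":[[10,2,-4],[20,5,-8],[28,5,-8],[28,5,-8]],"delta_rot":[[-0.6,0,0],[-0.6,0,0],[-0.6,0.2,0.3],[-0.6,0.2,0.3]],"jaw":[-0.3,-0.3,-0.3,-0.3]}'; python3 go.py -.179 .277 .012 0
```

```text
clock: 1.73
eef_pos: [0.543, 0.2793, 0.0132]
tcp_rot: [[-0.002, 0.139, 0.99], [-0.001, 0.99, -0.139], [-1.0, -0.001, -0.002]]
ft_force: [-0.5, 0.3, -0.4]
width: 0.654
t 1.73 bay [-179.2  296.7   13.2] F [-0.51  0.27 -0.42] w 0.654
shift [  1.2 -19.7   0.1] turn [ 0.04 -0.12  0.09] j [ 0.29  0.81  1.6  -0.    0.73  0.43]
```

```bash
python3 -m handwheel '{"linear":[[1,-4,0],[1,-8,0],[1,-12,0],[1,-16,0],[1,-20,0]],"delta_rot":[[0,0,0],[0,0,0],[0,0,0],[0,0,0],[0,0,0]],"jaw":[-0.3,-0.3,-0.3,-0.3,-0.3]}';python3 go.py -.179 .057 .012 0;  python3 -m handwheel '{"linear":[[0,-4,0],[0,-8,0],[0,-12,0],[0,-16,0],[0,-20,0]],"delta_rot":[[0,0,0],[0,0,0],[0,0,0],[0,0,0],[0,0,0]],"jaw":[-0.3,-0.3,-0.3,-0.3,-0.3]}'; python3 go.py -.179 .057 .012 0
python3 - <<'E'
import cv2
from station import imaging
s=imaging.capture('scene');cv2.imwrite('pics/s2.png',cv2.resize(s[150:330,240:480],None,fx=3.3,fy=3.3))
t=imaging.capture('top');cv2.imwrite('pics/t2.png',cv2.resize(t[155:335,215:415],None,fx=3.3,fy=3.3))
E
```

```text
clock: 2.15
eef_pos: [0.5408, 0.2595, 0.0133]
tcp_rot: [[-0.0, 0.14, 0.99], [0.0, 0.99, -0.14], [-1.0, 0.0, -0.0]]
ft_force: [-0.1, 2.3, 2.1]
width: 0.649
t 2.15 bay [-178.6  276.8   13.3] F [-0.37  2.22  2.08] w 0.649
shift [   1.3 -219.8   -0.3] turn [-0.02 -0.03 -0.  ] j [0.26 0.8  1.63 0.   0.7  0.4 ]
clock: 2.57
eef_pos: [0.5382, 0.2394, 0.0134]
tcp_rot: [[0.0, 0.14, 0.99], [0.0, 0.99, -0.14], [-1.0, 0.0, 0.0]]
ft_force: [0.6, 2.4, 1.3]
width: 0.644
t 2.57 bay [-178.3  256.5   13.4] F [0.25 2.51 1.3 ] w 0.644
shift [   1.3 -199.5   -0.6] turn [-0.03  0.01 -0.02] j [0.23 0.79 1.66 0.   0.68 0.37]
```

View pics/s2.png

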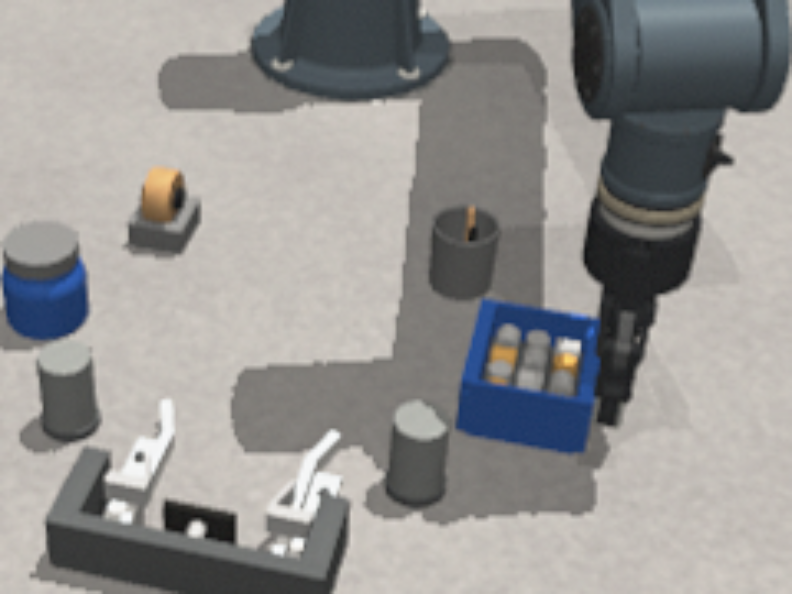

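View pics/t2.png

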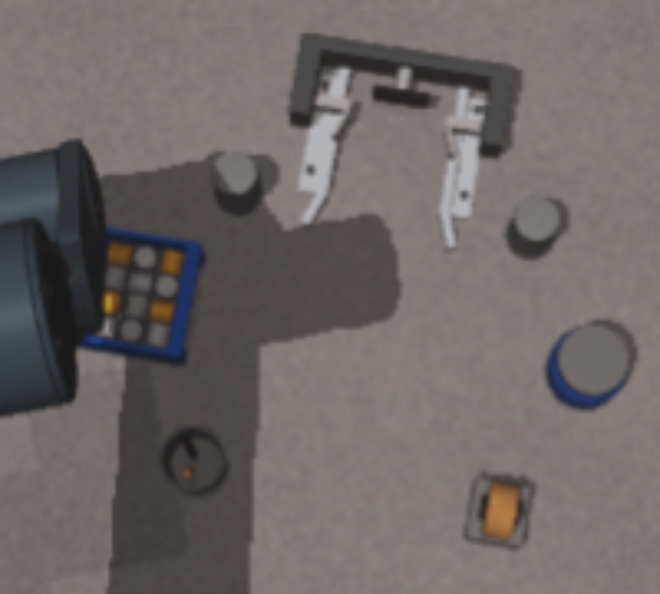

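```bash
python3 -m handwheel '{"linear":[[0.5,-6,0],[0.5,-13,0],[0.5,-20,0],[0.5,-27,0],[0.5,-34,0]],"delta_rot":[[0,0,0],[0,0,0],[0,0,0],[0,0,0],[0,0,0]],"jaw":[-0.3,-0.3,-0.3,-0.3,-0.3]}';python3 go.py -.179 .057 .012 0;  python3 -m handwheel '{"linear":[[0,-7,0],[0,-14,0],[0,-21,0],[0,-28,0],[0,-35,0]],"delta_rot":[[0,0,0],[0,0,0],[0,0,0],[0,0,0],[0,0,0]],"jaw":[-0.3,-0.3,-0.3,-0.3,-0.3]}'; python3 go.py -.179 .057 .012 0
python3 - <<'E'
import cv2
from station import imaging
s=imaging.capture('scene');cv2.imwrite('pics/s3.png',cv2.resize(s[150:330,240:480],None,fx=3.3,fy=3.3))
t=imaging.capture('top');cv2.imwrite('pics/t3.png',cv2.resize(t[155:335,215:415],None,fx=3.3,fy=3.3))
E
```

```text
clock: 3.08
eef_pos: [0.5331, 0.2045, 0.0129]
tcp_rot: [[-0.001, 0.14, 0.99], [-0.0, 0.99, -0.14], [-1.0, -0.0, -0.001]]
ft_force: [-0.4, 2.6, 2.3]
width: 0.645
t 3.08 bay [-178.6  221.2   12.9] F [-0.74  2.56  2.34] w 0.645
shift [   1.  -164.2   -0.3] turn [-0.05 -0.04  0.03] j [ 0.17  0.78  1.71 -0.    0.65  0.31]
clock: 3.5
eef_pos: [0.528, 0.1691, 0.0129]
tcp_rot: [[-0.001, 0.141, 0.99], [-0.0, 0.99, -0.141], [-1.0, -0.0, -0.001]]
ft_force: [-0.3, 2.7, 1.4]
width: 0.65
t 3.5 bay [-178.6  185.4   12.9] F [-0.69  2.66  1.38] w 0.65
shift [   1.  -128.4   -0.2] turn [-0.06 -0.04  0.03] j [ 0.11  0.77  1.75 -0.    0.62  0.25]
```

View pics/s3.png

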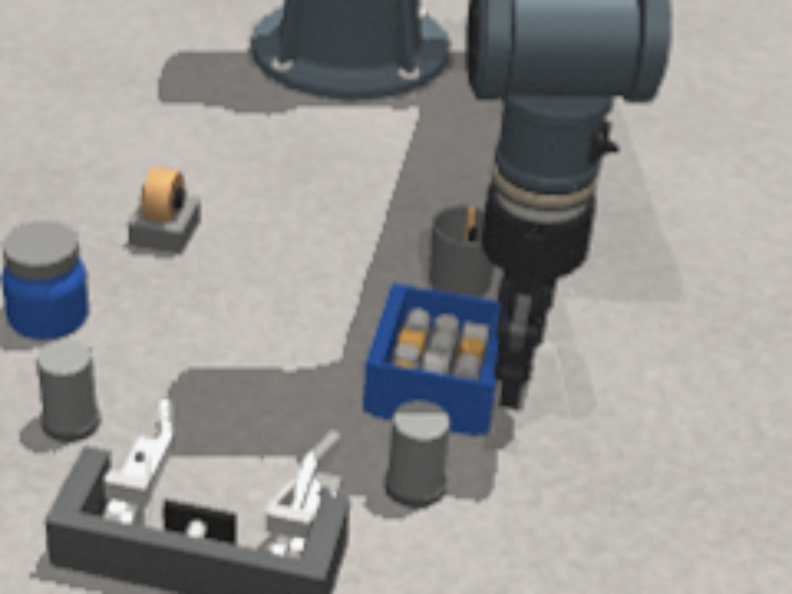

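View pics/t3.png

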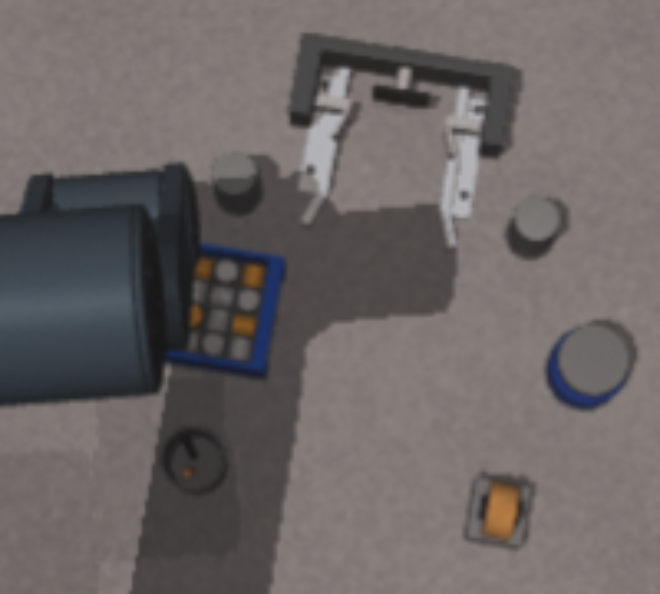

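```bash
python3 - <<'E'
from h import *
from go import O,R2
P=plane('top',np.array([(286,256),(265,377)])/3.3+[214.65,154.65],.052)
print((P[:,:2]-O)@R2*1000)
P=plane('scene',np.array([(365,366),(394,285),(500,300),(498,380)])/3.3+[239.65,149.65],.052)
print((P[:,:2]-O)@R2*1000)
E
python3 -m handwheel '{"linear":[[0.5,-7,0],[0.5,-14,0],[0.5,-21,0],[0.5,-28,0],[0.5,-35,0]],"delta_rot":[[0,0,0],[0,0,0],[0,0,0],[0,0,0],[0,0,0]],"jaw":[-0.3,-0.3,-0.3,-0.3,-0.3]}';python3 go.py -.179 .057 .012 0;  python3 -m handwheel '{"linear":[[0,-7,0],[0,-14,0],[0,-21,0],[0,-28,0],[0,-35,0]],"delta_rot":[[0,0,0],[0,0,0],[0,0,0],[0,0,0],[0,0,0]],"jaw":[-0.3,-0.3,-0.3,-0.3,-0.3]}'; python3 go.py -.179 .057 .012 0
```

```text
[[-126.83147397   75.02020873]
 [-232.62225069   74.46472357]]
[[-125.07938689   77.99000497]
 [-226.08651952   79.23671102]
 [-229.57653976  162.32070142]
 [-135.80015806  174.42163704]]
clock: 4.02
eef_pos: [0.5222, 0.1329, 0.0121]
tcp_rot: [[-0.003, 0.141, 0.99], [-0.001, 0.99, -0.141], [-1.0, -0.002, -0.003]]
ft_force: [0.1, 1.0, -0.5]
width: 0.654
t 4.02 bay [-179.3  148.8   12.1] F [-0.08  0.98 -0.54] w 0.654
shift [  0.3 -91.8   0.5] turn [-0.1  -0.16  0.1 ] j [ 0.04  0.76  1.79 -0.    0.59  0.19]
clock: 4.43
eef_pos: [0.517, 0.0975, 0.0121]
tcp_rot: [[-0.003, 0.141, 0.99], [-0.001, 0.99, -0.141], [-1.0, -0.002, -0.003]]
ft_force: [0.4, 1.8, 0.2]
width: 0.649
t 4.43 bay [-179.6  113.    12.1] F [0.15 1.82 0.23] w 0.649
shift [  0.2 -56.    0.7] turn [-0.1  -0.18  0.1 ] j [-0.03  0.76  1.82 -0.    0.56  0.12]
```

```bash
python3 -m handwheel '{"linear":[[0,-6,0],[0,-12,0],[0,-18,0],[0,-24,0],[0,-30,0]],"delta_rot":[[0,0,0],[0,0,0],[0,0,0],[0,0,0],[0,0,0]],"jaw":[-0.3,-0.3,-0.3,-0.3,-0.3]}';python3 go.py -.179 .061 .012 0;  python3 -m handwheel '{"linear":[[0,-6,0],[0,-12,0],[0,-17,0],[0,-20,0],[0,-22,0]],"delta_rot":[[0,0,0],[0,0,0],[0,0,0],[0,0,0],[0,0,0]],"jaw":[-0.3,-0.3,-0.3,-0.3,-0.3]}'; python3 go.py -.179 .081 .012 0
```

```text
clock: 4.85
eef_pos: [0.5125, 0.0672, 0.0121]
tcp_rot: [[-0.004, 0.141, 0.99], [-0.001, 0.99, -0.141], [-1.0, -0.002, -0.003]]
ft_force: [-0.4, 1.1, 0.1]
width: 0.652
t 4.85 bay [-179.7   82.4   12.1] F [-0.58  0.99  0.07] w 0.652
shift [  0.2 -21.4   0.8] turn [-0.1  -0.19  0.11] j [-0.09  0.75  1.85 -0.    0.54  0.06]
clock: 5.27
eef_pos: [0.5093, 0.0449, 0.0122]
tcp_rot: [[-0.004, 0.142, 0.99], [-0.001, 0.99, -0.142], [-1.0, -0.002, -0.003]]
ft_force: [0.7, 1.3, -1.4]
width: 0.65
t 5.27 bay [-179.8   59.9   12.2] F [ 0.55  1.38 -1.44] w 0.65
shift [ 0.1 21.1  0.7] turn [-0.13 -0.2   0.11] j [-0.13  0.75  1.86 -0.    0.53  0.02]
```

```bash
python3 -m handwheel '{"linear":[[0,8,0],[0,20,0],[-25,24,0],[-60,24,0],[-100,24,0]],"delta_rot":[[0,0,0],[0,0,0],[0,0,0],[0,0,0],[0,0,0]],"jaw":[-0.3,-0.3,-0.3,-0.3,-0.3]}';python3 go.py -.269 0 .15 'pi/2'
```

```text
clock: 5.68
eef_pos: [0.5115, 0.0705, 0.1117]
tcp_rot: [[-0.009, 0.14, 0.99], [-0.001, 0.99, -0.14], [-1.0, -0.002, -0.009]]
ft_force: [1.7, 0.1, -0.2]
width: 0.648
t 5.68 bay [-181.2   85.5  111.7] F [ 1.7   0.29 -0.25] w 0.648
shift [-37.4 -85.6 -88.1] turn [89.97 -0.29  0.48] j [-0.08  0.57  1.8  -0.    0.78  0.06]
```

```bash
python3 -m handwheel '{"linear":[[-20,-10,-15],[-37,-26,-30],[-37,-42,-45],[-37,-58,-60],[-37,-75,-75]],"delta_rot":[[7,0,0],[14,0,0],[21,0,0],[28,0,0],[35,0,0]],"jaw":[-0.3,-0.3,-0.3,-0.3,-0.3]}';python3 -m handwheel '{"linear":[[0,0,0],[0,0,0],[0,0,0],[0,0,0],[0,0,0]],"delta_rot":[[7,0,0],[14,0,0],[21,0,0],[28,0,0],[35,0,0]],"jaw":[-0.3,-0.3,-0.3,-0.3,-0.3]}';python3 go.py -.269 0 .15 'pi/2'
python3 - <<'E'
import cv2
from station import imaging
s=imaging.capture('scene');cv2.imwrite('pics/s4.png',cv2.resize(s[150:330,240:480],None,fx=3.3,fy=3.3))
t=imaging.capture('top');cv2.imwrite('pics/t4.png',cv2.resize(t[155:335,215:415],None,fx=3.3,fy=3.3))
E
```

```text
clock: 6.1
eef_pos: [0.4267, 0.0075, 0.1502]
tcp_rot: [[-0.007, 0.685, 0.728], [-0.001, 0.728, -0.685], [-1.0, -0.006, -0.004]]
ft_force: [0.9, -0.5, 0.4]
width: 0.655
clock: 6.52
eef_pos: [0.4267, 0.0085, 0.1504]
tcp_rot: [[-0.007, 0.98, 0.199], [-0.002, 0.199, -0.98], [-1.0, -0.007, 0.0]]
ft_force: [-0.0, 0.2, -0.3]
width: 0.651
t 6.52 bay [-256.5   12.3  150.4] F [-0.07  0.23 -0.33] w 0.651
shift [  0.5 -15.8   7.5] turn [19.48  0.08  0.4 ] j [-0.24  0.41  1.99 -0.    0.75  1.13]
```

View pics/s4.png

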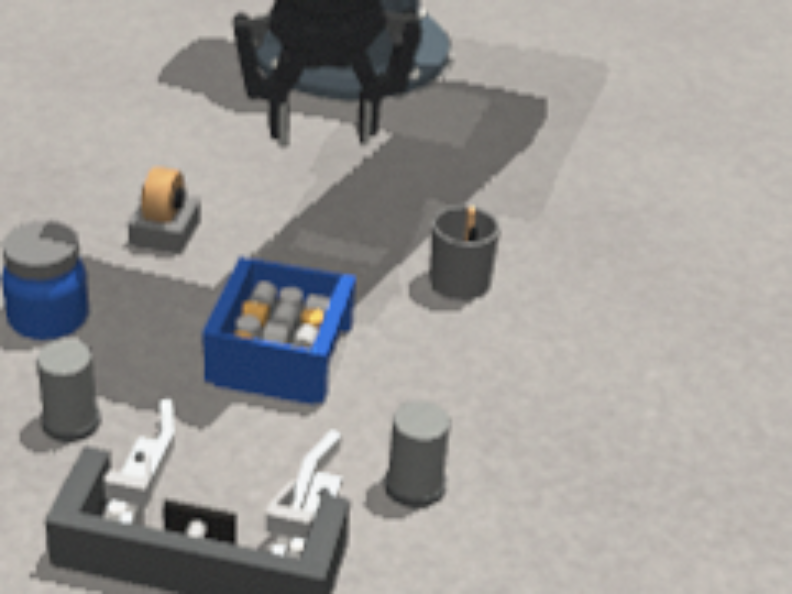

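View pics/t4.png

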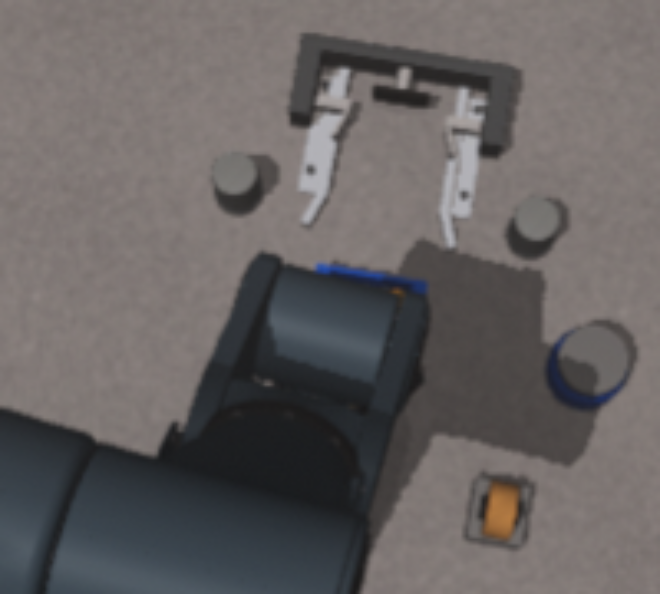

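Run:
```python
from h import *
from go import O,R2
P=plane('top',np.array([(428,285),(317,264)])/3.3+[214.65,154.65],.052)
print((P[:,:2]-O)@R2*1000)
P=plane('scene',np.array([(205,333),(241,256),(356,274),(327,349)])/3.3+[239.65,149.65],.052)
P=(P[:,:2]-O)@R2*1000;print(P,P.mean(0))
```

```text
[[-131.57387063  -48.58057639]
 [-129.30688921   47.72392766]]
[[-129.84908298  -46.18933872]
 [-230.35392274  -46.97677114]
 [-231.95609789   47.37413886]
 [-136.36352277   46.63565354]] [-182.1306566     0.21092064]
```

```bash
python3 -m handwheel '{"linear":[[0,-6,3],[0,-10,7],[20,-10,8],[55,-10,8],[95,-10,8]],"delta_rot":[[7,0,0],[14,0,0],[19.5,0,0.4],[19.5,0,0.4],[19.5,0,0.4]],"jaw":[-0.3,-0.3,-0.3,-0.3,-0.3]}';python3 go.py -.264 0 .012 'pi/2'
```

```text
clock: 7.03
eef_pos: [0.4202, -0.0015, 0.056]
tcp_rot: [[0.007, 0.992, -0.129], [-0.003, -0.129, -0.992], [-1.0, 0.007, 0.002]]
ft_force: [0.4, 0.6, -0.5]
width: 0.648
t 7.03 bay [-261.5    1.5   56. ] F [ 0.3   0.66 -0.46] w 0.648
shift [44.  -2.8  1.4] turn [ 0.6   0.13 -0.43] j [-0.27  0.61  2.09 -0.    0.44  1.43]
```

```bash
python3 -m handwheel '{"linear":[[15,-1,1],[30,-2,1],[42,-2,1],[43,-2,1],[43,-2,1]],"delta_rot":[[0.6,0,0],[0.6,0,-0.4],[0.6,0,-0.4],[0.6,0,-0.4],[0.6,0,-0.4]],"jaw":[-0.3,-0.3,-0.3,-0.3,-0.3]}';python3 go.py -.254 0 .012 'pi/2'
python3 - <<'E'
import cv2
from station import imaging
s=imaging.capture('scene');cv2.imwrite('pics/s5.png',cv2.resize(s[150:330,240:480],None,fx=3.3,fy=3.3))
E
```

```text
clock: 7.45
eef_pos: [0.4182, -0.0019, 0.0125]
tcp_rot: [[-0.001, 0.991, -0.137], [-0.002, -0.137, -0.991], [-1.0, -0.001, 0.002]]
ft_force: [-0.6, 0.3, -0.5]
width: 0.651
t 7.45 bay [-263.5    0.9   12.5] F [-0.61  0.23 -0.46] w 0.651
shift [0.5 9.5 0.9] turn [0.16 0.12 0.06] j [-0.27  0.72  2.1  -0.01  0.32  1.44]
```

View pics/s5.png

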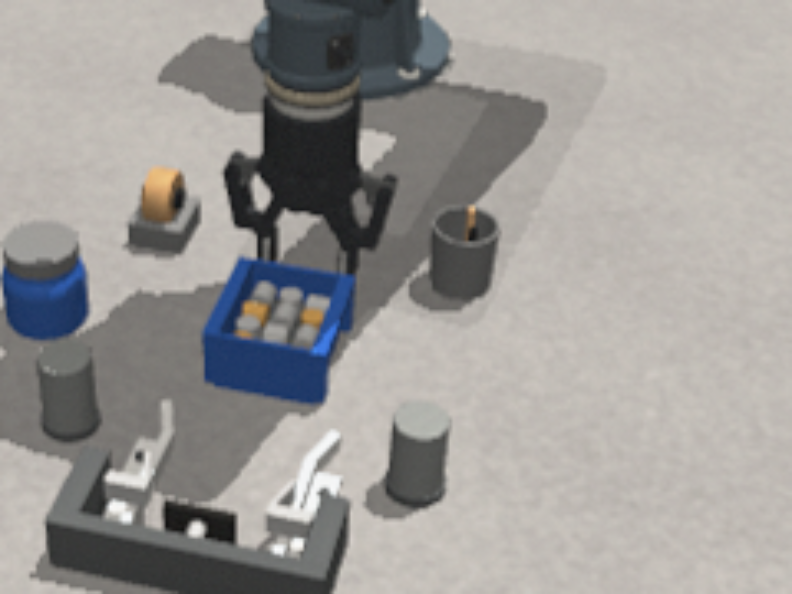

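```bash
python3 -m handwheel '{"linear":[[0,4,1],[0,8,1],[0,12,1],[0,16,1],[0,20,1]],"delta_rot":[[0,0,0],[0,0,0],[0,0,0],[0,0,0],[0,0,0]],"jaw":[-0.3,-0.3,-0.3,-0.3,-0.3]}';python3 go.py -.199 0 .012 'pi/2';python3 -m handwheel '{"linear":[[0,4,0],[0,8,0],[0,13,0],[0,19,0],[0,25,0]],"delta_rot":[[0,0,0],[0,0,0],[0,0,0],[0,0,0],[0,0,0]],"jaw":[-0.3,-0.3,-0.3,-0.3,-0.3]}';python3 go.py -.199 0 .012 'pi/2'
python3 - <<'E'
import cv2
from station import imaging
s=imaging.capture('scene');cv2.imwrite('pics/s6.png',cv2.resize(s[150:330,240:480],None,fx=3.3,fy=3.3))
E
```

```text
clock: 7.92
eef_pos: [0.4392, -0.006, 0.0136]
tcp_rot: [[0.001, 0.991, -0.137], [-0.003, -0.137, -0.991], [-1.0, 0.002, 0.002]]
ft_force: [1.0, 0.1, -0.4]
width: 0.65
t 7.92 bay [-242.2   -0.3   13.6] F [ 0.97  0.19 -0.38] w 0.65
shift [ 1.7 43.1 -0.2] turn [ 0.14  0.14 -0.1 ] j [-0.27  0.72  2.05 -0.01  0.37  1.45]
clock: 8.33
eef_pos: [0.4639, -0.0093, 0.0136]
tcp_rot: [[0.0, 0.991, -0.137], [-0.002, -0.137, -0.991], [-1.0, 0.001, 0.002]]
ft_force: [-1.5, 0.2, 0.7]
width: 0.653
t 8.33 bay [-2.173e+02 -1.000e-01  1.360e+01] F [-1.55  0.02  0.66] w 0.653
shift [ 1.6 18.3 -0. ] turn [ 0.14  0.13 -0.03] j [-0.26  0.73  1.98 -0.01  0.43  1.45]
```

View pics/s6.png

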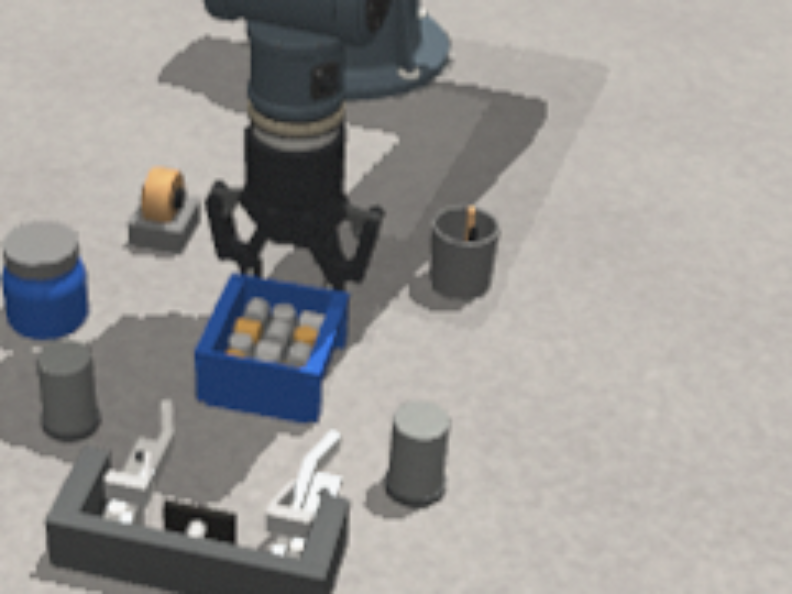

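```bash
python3 -m handwheel '{"linear":[[0,5,0],[0,10,0],[0,15,0],[0,20,0],[0,25,0]],"delta_rot":[[0,0,0],[0,0,0],[0,0,0],[0,0,0],[0,0,0]],"jaw":[-0.3,-0.3,-0.3,-0.3,-0.3]}';python3 go.py -.17 0 .012 'pi/2';python3 -m handwheel '{"linear":[[1,3,0],[1,6,0],[1,9,0],[1,12,0],[1,15,0]],"delta_rot":[[0,0,0],[0,0,0],[0,0,0],[0,0,0],[0,0,0]],"jaw":[-0.3,-0.3,-0.3,-0.3,-0.3]}';python3 go.py -.15 0 .012 'pi/2'
python3 - <<'E'
import cv2
from station import imaging
s=imaging.capture('scene');cv2.imwrite('pics/s7.png',cv2.resize(s[150:330,240:480],None,fx=3.3,fy=3.3))
E
```

```text
clock: 8.8
eef_pos: [0.4922, -0.0136, 0.0137]
tcp_rot: [[0.005, 0.991, -0.137], [-0.004, -0.137, -0.991], [-1.0, 0.006, 0.003]]
ft_force: [-0.6, 0.4, -0.7]
width: 0.648
t 8.8 bay [-188.6   -0.4   13.7] F [-0.64  0.28 -0.68] w 0.648
shift [ 1.8 18.6 -0.4] turn [ 0.13  0.16 -0.33] j [-0.25  0.74  1.92 -0.    0.48  1.46]
clock: 9.22
eef_pos: [0.5075, -0.0157, 0.0127]
tcp_rot: [[0.006, 0.991, -0.137], [-0.004, -0.137, -0.991], [-1.0, 0.006, 0.003]]
ft_force: [-0.5, 0.5, -2.3]
width: 0.648
t 9.22 bay [-173.1   -0.4   12.7] F [-0.59  0.4  -2.28] w 0.648
shift [ 0.8 23.1 -0.3] turn [ 0.13  0.16 -0.36] j [-0.25  0.75  1.88 -0.    0.51  1.46]
```

View pics/s7.png

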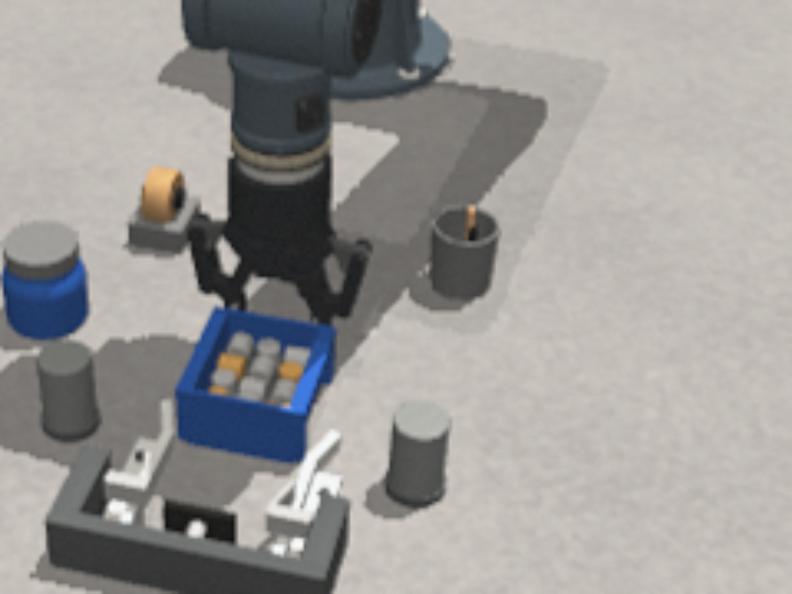

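```bash
python3 - <<'E'
from h import *
from go import O,R2
P=plane('scene',np.array([(178,390),(217,310),(335,328),(308,409)])/3.3+[239.65,149.65],.052)
P=(P[:,:2]-O)@R2*1000;print(P,P.mean(0))
for w in [(.05,.06),(.05,-.06)]: pass
E
python3 -m handwheel '{"linear":[[0,3,0],[0,6,0],[0,9,0],[0,12,0],[0,15,0]],"delta_rot":[[0,0,0],[0,0,0],[0,0,-0.3],[0,0,-0.3],[0,0,-0.3]],"jaw":[-0.3,-0.3,-0.3,-0.3,-0.3]}';python3 go.py -.15 0 .012 'pi/2'
```

```text
[[ -63.32981658  -45.91272335]
 [-158.74589376  -45.49243889]
 [-161.89168306   46.74531855]
 [ -68.79738324   48.97674464]] [-113.19119416    1.07922524]
clock: 9.68
eef_pos: [0.5241, -0.0182, 0.0129]
tcp_rot: [[0.003, 0.991, -0.137], [-0.004, -0.137, -0.991], [-1.0, 0.003, 0.003]]
ft_force: [-1.5, -0.3, -1.2]
width: 0.648
t 9.68 bay [-156.4   -0.5   12.9] F [-1.44 -0.52 -1.24] w 0.648
shift [ 1.   6.4 -0.5] turn [ 0.13  0.18 -0.2 ] j [-0.25  0.75  1.83 -0.01  0.55  1.47]
```

```bash
python3 -m handwheel '{"linear":[[0,3,0],[0,6,0],[0,9,0],[0,12,0],[0,15,0]],"delta_rot":[[0,0,0],[0,0,0],[0,0,0],[0,0,0],[0,0,0]],"jaw":[-0.3,-0.3,-0.3,-0.3,-0.3]}';python3 go.py -.15 0 .012 'pi/2';python3 -m handwheel '{"linear":[[0,3,0],[0,6,0],[0,9,0],[0,12,0],[0,15,0]],"delta_rot":[[0,0,0],[0,0,0],[0,0,0],[0,0,0],[0,0,0]],"jaw":[-0.3,-0.3,-0.3,-0.3,-0.3]}';python3 go.py -.15 0 .012 'pi/2'
python3 - <<'E'
import cv2
from station import imaging
s=imaging.capture('scene');cv2.imwrite('pics/s8.png',cv2.resize(s[210:330,240:400],None,fx=5,fy=5))
E
```

```text
clock: 10.1
eef_pos: [0.5393, -0.0203, 0.0129]
tcp_rot: [[0.003, 0.991, -0.137], [-0.004, -0.137, -0.991], [-1.0, 0.003, 0.003]]
ft_force: [-1.3, 0.5, -0.9]
width: 0.649
t 10.1 bay [-141.    -0.5   12.9] F [-1.32  0.36 -0.89] w 0.649
shift [ 0.9 -9.  -0.5] turn [ 0.13  0.18 -0.19] j [-0.24  0.76  1.79 -0.    0.58  1.47]
clock: 10.52
eef_pos: [0.5544, -0.0224, 0.0129]
tcp_rot: [[0.003, 0.991, -0.137], [-0.004, -0.137, -0.991], [-1.0, 0.003, 0.003]]
ft_force: [-1.6, 0.4, -1.0]
width: 0.654
t 10.52 bay [-125.7   -0.4   12.9] F [-1.65  0.17 -1.03] w 0.654
shift [  0.9 -24.3  -0.5] turn [ 0.12  0.18 -0.2 ] j [-0.24  0.77  1.76 -0.    0.61  1.47]
```

View pics/s8.png

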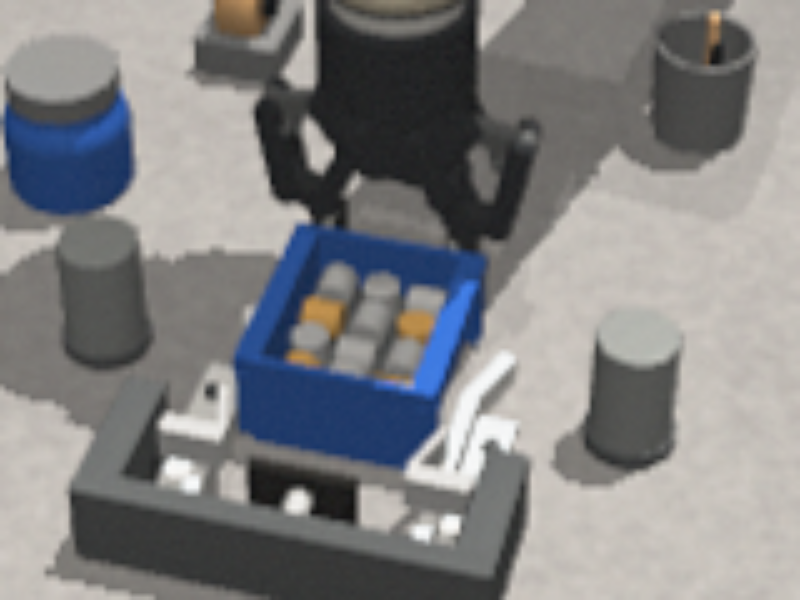

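```bash
python3 -m handwheel '{"linear":[[0,3,-0.3],[0,6,-0.5],[0,9,-0.5],[0,12,-0.5],[0,15,-0.5]],"delta_rot":[[0,0,0],[0,0,0],[0,0,0],[0,0,0],[0,0,0]],"jaw":[-0.3,-0.3,-0.3,-0.3,-0.3]}';python3 go.py -.063 0 .012 'pi/2';python3 -m handwheel '{"linear":[[0,2,0],[0,4,0],[0,6,0],[0,8,0],[0,10,0]],"delta_rot":[[0,0,0],[0,0,0],[0,0,0],[0,0,0],[0,0,0]],"jaw":[-0.3,-0.3,-0.3,-0.3,-0.3]}';python3 go.py -.063 0 .012 'pi/2'
```

```text
clock: 10.98
eef_pos: [0.5696, -0.0239, 0.0131]
tcp_rot: [[0.002, 0.991, -0.137], [-0.003, -0.137, -0.991], [-1.0, 0.003, 0.003]]
ft_force: [-3.8, 1.0, 1.6]
width: 0.647
t 10.98 bay [-110.5    0.2   13.1] F [-3.86  0.49  1.64] w 0.647
shift [ 1.2 47.5  0.3] turn [ 0.13  0.17 -0.16] j [-0.24  0.78  1.72 -0.    0.64  1.48]
clock: 11.4
eef_pos: [0.5777, -0.0248, 0.0131]
tcp_rot: [[-0.002, 0.991, -0.137], [-0.002, -0.137, -0.991], [-1.0, -0.001, 0.003]]
ft_force: [-7.0, 1.5, 3.1]
width: 0.652
t 11.4 bay [-102.4    0.4   13.1] F [-7.16  0.52  3.07] w 0.652
shift [ 1.1 39.4  0.6] turn [0.15 0.15 0.08] j [-0.23  0.79  1.69 -0.    0.66  1.48]
```

```bash
python3 -m handwheel '{"linear":[[0,1.5,0],[0,3,0],[0,4.5,0],[0,6,0],[0,7,0]],"delta_rot":[[0,0,0],[0,0,0],[0,0,0],[0,0,0],[0,0,0]],"jaw":[-0.3,-0.3,-0.3,-0.3,-0.3]}';python3 go.py -.063 0 .012 'pi/2'
python3 - <<'E'
import cv2
from station import imaging
s=imaging.capture('scene');cv2.imwrite('pics/s9.png',cv2.resize(s[210:330,240:400],None,fx=5,fy=5))
E
```

```text
clock: 11.82
eef_pos: [0.5825, -0.0252, 0.0132]
tcp_rot: [[-0.006, 0.991, -0.137], [-0.002, -0.137, -0.991], [-1.0, -0.006, 0.002]]
ft_force: [-7.8, 1.1, 4.7]
width: 0.649
t 11.82 bay [-97.5   0.7  13.2] F [-7.87 -0.    4.7 ] w 0.649
shift [ 1.  34.5  0.8] turn [0.16 0.14 0.35] j [-0.23  0.79  1.67 -0.    0.68  1.48]
```

View pics/s9.png

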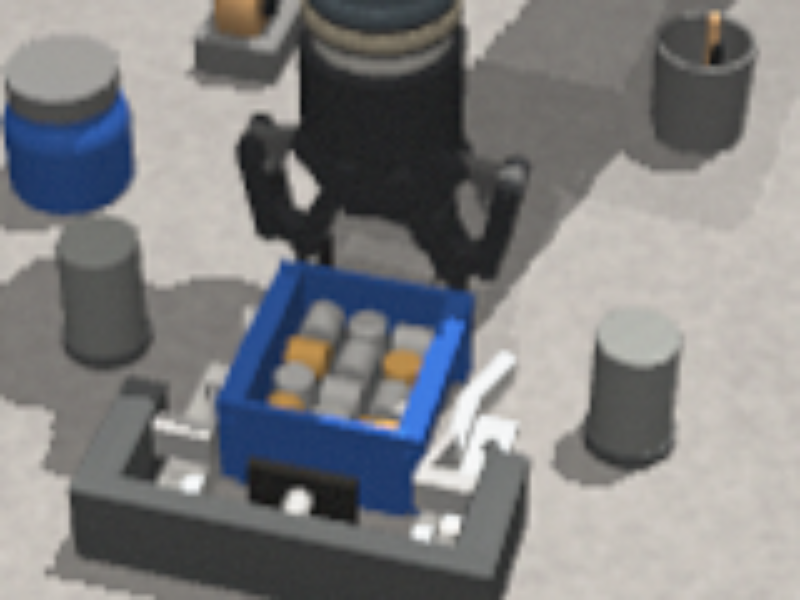

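```bash
python3 -m handwheel '{"linear":[[0,2,0],[0,3.5,0],[0,5,0],[0,6,0],[0,7,0]],"delta_rot":[[0,0,0],[0,0,0],[0,0,0],[0,0,0],[0,0,0]],"jaw":[-0.3,-0.3,-0.3,-0.3,-0.3]}';python3 go.py -.063 0 .012 'pi/2';python3 -m handwheel '{"linear":[[0,2,0],[0,3.5,0],[0,5,0],[0,6,0],[0,7,0]],"delta_rot":[[0,0,0],[0,0,0],[0,0,0],[0,0,0],[0,0,0]],"jaw":[-0.3,-0.3,-0.3,-0.3,-0.3]}';python3 go.py -.063 0 .012 'pi/2'
```

```text
clock: 12.28
eef_pos: [0.5894, -0.0261, 0.0131]
tcp_rot: [[-0.007, 0.991, -0.137], [-0.001, -0.137, -0.991], [-1.0, -0.007, 0.002]]
ft_force: [-4.7, 0.5, 3.5]
width: 0.647
t 12.28 bay [-90.6   0.7  13.1] F [-4.71 -0.14  3.45] w 0.647
shift [ 0.9 27.6  0.8] turn [0.17 0.13 0.37] j [-0.23  0.8   1.66 -0.    0.69  1.48]
clock: 12.7
eef_pos: [0.5963, -0.0271, 0.0131]
tcp_rot: [[-0.007, 0.991, -0.137], [-0.001, -0.137, -0.991], [-1.0, -0.007, 0.002]]
ft_force: [-4.9, 0.8, 3.8]
width: 0.653
t 12.7 bay [-83.7   0.8  13.1] F [-5.    0.1   3.77] w 0.653
shift [ 1.  20.7  0.8] turn [0.16 0.13 0.4 ] j [-0.23  0.8   1.64 -0.    0.71  1.48]
```

```bash
python3 -m handwheel '{"linear":[[0,1,0],[0,2,0],[0,3,0],[0,4,0],[0,5,0]],"delta_rot":[[0,0,0],[0,0,0],[0,0,0],[0,0,0],[0,0,0]],"jaw":[-0.3,-0.3,-0.3,-0.3,-0.3]}';python3 go.py -.063 0 .012 'pi/2'
python3 - <<'E'
import cv2
from station import imaging
s=imaging.capture('scene');cv2.imwrite('pics/s10.png',cv2.resize(s[240:330,240:360],None,fx=6.6,fy=6.6,interpolation=cv2.INTER_CUBIC))
E
```

```text
clock: 13.12
eef_pos: [0.6011, -0.0277, 0.0131]
tcp_rot: [[-0.008, 0.991, -0.137], [-0.001, -0.137, -0.991], [-1.0, -0.007, 0.002]]
ft_force: [-4.7, 1.3, 3.1]
width: 0.648
t 13.12 bay [-78.7   0.8  13.1] F [-4.79  0.66  3.09] w 0.648
shift [ 1.  15.7  0.8] turn [0.17 0.13 0.42] j [-0.23  0.81  1.62 -0.    0.72  1.48]
```

View pics/s10.png

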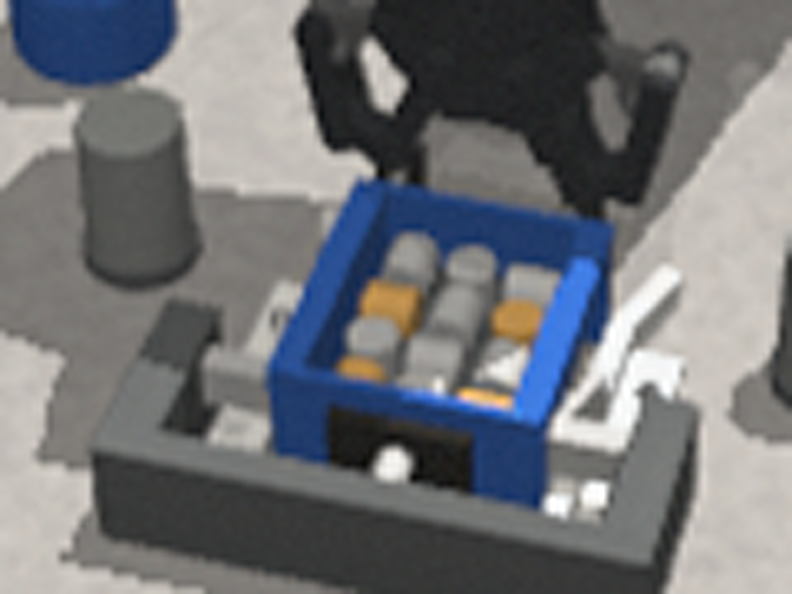

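```bash
for i in 1 2; do python3 -m handwheel '{"linear":[[0,1,0],[0,2,0],[0,3,0],[0,3,0]],"delta_rot":[[0,0,0],[0,0,0],[0,0,0],[0,0,0]],"jaw":[-0.3,-0.3,-0.3,-0.3]}' >/dev/null;python3 go.py -.063 0 .012 'pi/2' | head -1; done
```

```text
t 13.5 bay [-76.7   0.8  13.1] F [-7.61 -0.94  5.  ] w 0.649
t 13.83 bay [-76.3   0.9  13.1] F [-9.32 -0.37  8.32] w 0.65
```

```bash
python3 -m handwheel '{"linear":[[-0.5,1.5,0],[-1,3,0],[-1.5,3.5,0],[-2,4,0]],"delta_rot":[[0,0,0],[0,0,0],[0,0,0],[0,0,0]],"jaw":[-0.3,-0.3,-0.3,-0.3]}' ;python3 go.py -.063 0 .012 'pi/2'
```

```text
clock: 14.17
eef_pos: [0.6049, -0.028, 0.014]
tcp_rot: [[-0.022, 0.99, -0.137], [0.001, -0.137, -0.991], [-1.0, -0.022, 0.002]]
ft_force: [-8.2, 0.8, -0.2]
width: 0.648
t 14.17 bay [-75.   1.  14.] F [-8.2  -0.34 -0.2 ] w 0.648
shift [ 1.7 12.   1. ] turn [0.15 0.1  1.24] j [-0.23  0.81  1.6  -0.01  0.75  1.48]
```

```bash
python3 -m handwheel '{"linear":[[-0.3,2,0],[-0.5,3,0],[-0.8,4,0],[-1,4.5,0]],"delta_rot":[[0,0,0.6],[0,0,1.2],[0,0,1.8],[0,0,2]],"jaw":[-0.3,-0.3,-0.3,-0.3]}' ;python3 go.py -.063 0 .012 'pi/2'
```

```text
clock: 14.5
eef_pos: [0.6058, -0.0281, 0.0133]
tcp_rot: [[0.005, 0.991, -0.137], [-0.002, -0.137, -0.991], [-1.0, 0.006, 0.001]]
ft_force: [-7.0, 0.6, -1.8]
width: 0.647
t 14.5 bay [-74.    1.1  13.3] F [-7.   -0.36 -1.77] w 0.647
shift [ 1.3 11.   1.1] turn [ 0.14  0.08 -0.32] j [-0.23  0.81  1.62 -0.    0.71  1.48]
```

```bash
python3 -m handwheel '{"linear":[[0,2,0],[0,3,0],[-0.3,4,0],[-0.5,5,0]],"delta_rot":[[0,0,0],[0,0,0.3],[0,0,0.6],[0,0,0.8]],"jaw":[-0.3,-0.3,-0.3,-0.3]}' ;python3 go.py -.063 0 .012 'pi/2'
python3 - <<'E'
import cv2
from station import imaging
s=imaging.capture('scene');cv2.imwrite('pics/s11.png',cv2.resize(s[240:330,240:360],None,fx=6.6,fy=6.6,interpolation=cv2.INTER_CUBIC))
E
```

```text
clock: 14.83
eef_pos: [0.6064, -0.0282, 0.0122]
tcp_rot: [[0.009, 0.99, -0.137], [-0.002, -0.137, -0.991], [-1.0, 0.01, 0.001]]
ft_force: [-9.9, 0.1, 0.2]
width: 0.653
t 14.83 bay [-73.5   1.   12.2] F [-9.81 -1.26  0.22] w 0.653
shift [ 0.3 10.5  1.1] turn [ 0.12  0.06 -0.55] j [-0.23  0.81  1.62 -0.    0.7   1.48]
```

View pics/s11.png

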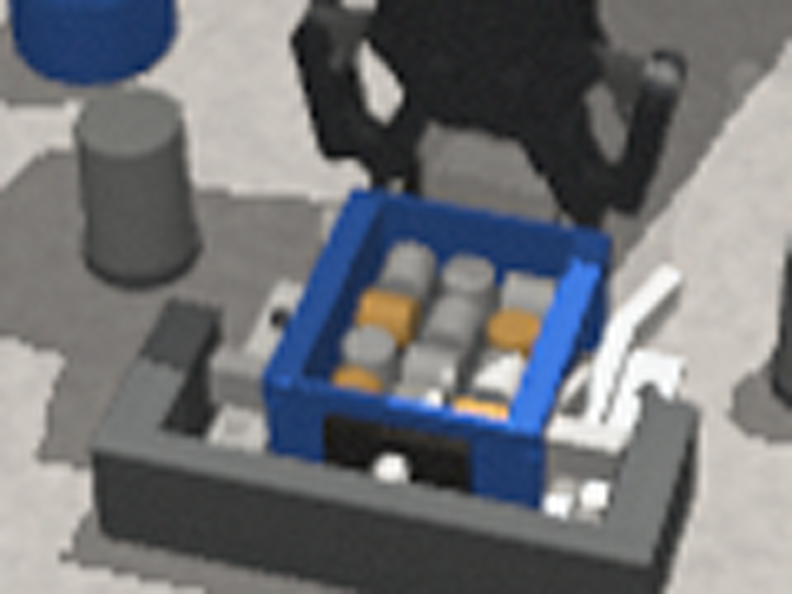

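```bash
python3 -m handwheel '{"linear":[[0,3,0],[-0.3,4,0],[-0.5,5,0],[-0.7,6,0]],"delta_rot":[[0,0,0],[0,0,0.2],[0,0,0.4],[0,0,0.6]],"jaw":[-0.3,-0.3,-0.3,-0.3]}' ;python3 go.py -.063 0 .012 'pi/2'
```

```text
clock: 15.22
eef_pos: [0.6068, -0.0282, 0.0113]
tcp_rot: [[0.008, 0.99, -0.138], [-0.002, -0.138, -0.99], [-1.0, 0.008, 0.001]]
ft_force: [-11.0, -0.2, 1.3]
width: 0.649
t 15.22 bay [-73.1   1.1  11.3] F [-10.9   -1.71   1.34] w 0.649
shift [-0.6 10.1  1.1] turn [ 0.12  0.03 -0.44] j [-0.23  0.81  1.62  0.    0.7   1.48]
```

```bash
python3 -m handwheel '{"linear":[[-0.5,5,0],[-0.8,6,0],[-1.2,7,0],[-1.5,8,0]],"delta_rot":[[0,0,0],[0,0,0.2],[0,0,0.4],[0,0,0.6]],"jaw":[-0.3,-0.3,-0.3,-0.3]}' ;python3 go.py -.063 0 .012 'pi/2'
```

```text
clock: 15.55
eef_pos: [0.6077, -0.0283, 0.0109]
tcp_rot: [[0.003, 0.99, -0.138], [-0.0, -0.138, -0.99], [-1.0, 0.003, 0.0]]
ft_force: [-13.3, -0.1, 0.9]
width: 0.654
t 15.55 bay [-72.2   1.1  10.9] F [-13.14  -1.95   0.89] w 0.654
shift [-1.1  9.2  1.1] turn [ 0.1   0.01 -0.15] j [-0.23  0.81  1.61  0.    0.71  1.48]
```

```bash
python3 -m handwheel '{"linear":[[-1,7,0],[-1.3,8,0],[-1.6,8.5,0],[-1.8,9,0]],"delta_rot":[[0,0,0.2],[0,0,0.4],[0,0,0.7],[0,0,0.9]],"jaw":[-0.3,-0.3,-0.3,-0.3]}' ;python3 go.py -.063 0 .012 'pi/2'
python3 - <<'E'
import cv2
from station import imaging
s=imaging.capture('scene');cv2.imwrite('pics/s12.png',cv2.resize(s[240:330,240:360],None,fx=6.6,fy=6.6,interpolation=cv2.INTER_CUBIC))
E
```

```text
clock: 15.88
eef_pos: [0.6081, -0.0283, 0.0106]
tcp_rot: [[-0.0, 0.99, -0.138], [0.001, -0.138, -0.99], [-1.0, -0.0, -0.0]]
ft_force: [-16.0, 0.1, 1.7]
width: 0.654
t 15.88 bay [-71.8   1.2  10.6] F [-15.86  -2.13   1.66] w 0.654
shift [-1.5  8.8  1.2] turn [ 0.1  -0.03  0.02] j [-0.23  0.81  1.61  0.    0.72  1.48]
```

View pics/s12.png

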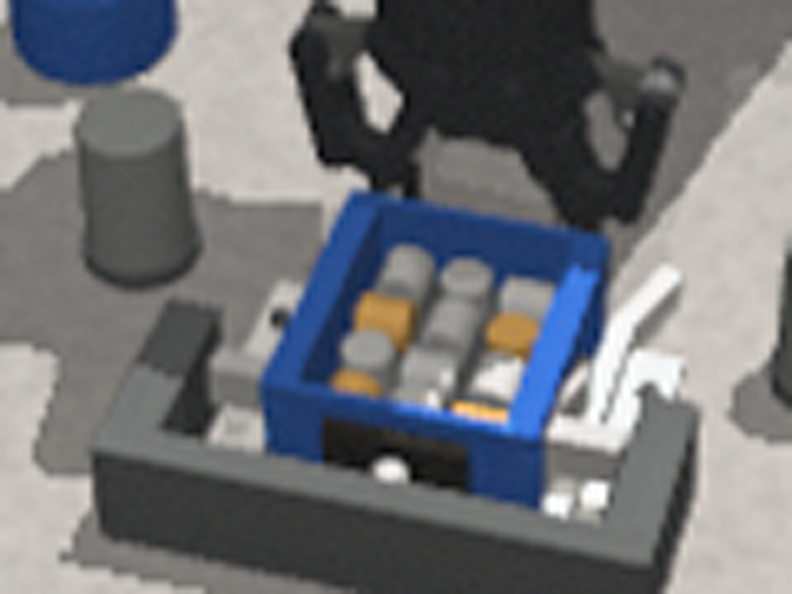

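Run:
```python
import cv2,numpy as np
a=cv2.imread('pics/scene0.png')[240:330,240:360]
a=cv2.resize(a,None,fx=6.6,fy=6.6,interpolation=cv2.INTER_CUBIC)
rows=[]
for im in (a,cv2.imread('pics/s10.png'),cv2.imread('pics/s12.png')):
    l=im[290:470,150:290];r=im[340:540,520:720]
    rows.append(np.hstack([cv2.resize(l,(280,290)),cv2.resize(r,(400,290))]))
out=np.vstack(rows);out=cv2.resize(out,None,fx=.68,fy=.68);print(out.shape);cv2.imwrite('pics/cmp.png',out)
```

```text
(592, 462, 3)
```

View pics/cmp.png

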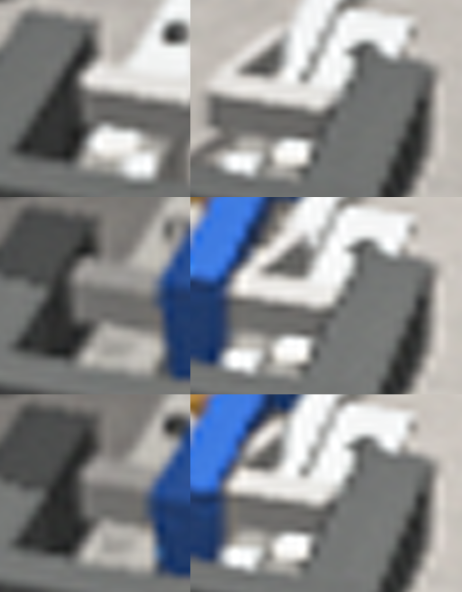

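```bash
python3 -m handwheel '{"linear":[[-1.5,7,0],[-1.5,5,0],[-1,3,0],[-1,1,0],[-1,0,0]],"delta_rot":[[0,0,0.6],[0,0,0.4],[0,0,0],[0,0,0],[0,0,0]],"jaw":[-0.3,-0.3,-0.3,-0.3,-0.3]}' ;python3 go.py -.063 0 .012 'pi/2'
python3 -m handwheel '{"linear":[[0,-1,0],[0,-2,0],[0,-3,0],[0,-4,0],[0,-5,0]],"delta_rot":[[0,0,0],[0,0,0],[0,0,0],[0,0,0],[0,0,0]],"jaw":[-0.3,-0.3,-0.3,-0.3,-0.3]}' ;python3 go.py -.063 0 .012 'pi/2'
```

```text
clock: 16.35
eef_pos: [0.6064, -0.0281, 0.0106]
tcp_rot: [[-0.004, 0.99, -0.138], [0.001, -0.138, -0.99], [-1.0, -0.004, -0.001]]
ft_force: [-5.3, 0.1, -1.0]
width: 0.647
t 16.35 bay [-73.5   1.2  10.6] F [-5.29 -0.61 -1.  ] w 0.647
shift [-1.4 10.5  1.2] turn [ 0.08 -0.04  0.21] j [-0.23  0.81  1.61  0.    0.72  1.48]
clock: 16.77
eef_pos: [0.6033, -0.0278, 0.011]
tcp_rot: [[0.0, 0.99, -0.138], [0.0, -0.138, -0.99], [-1.0, 0.0, -0.0]]
ft_force: [-1.0, 0.6, -0.0]
width: 0.65
t 16.77 bay [-76.6   1.   11. ] F [-1.04  0.49 -0.05] w 0.65
shift [-1.  13.6  1. ] turn [ 0.08 -0.02 -0.01] j [-0.23  0.81  1.62  0.    0.71  1.48]
```

```bash
python3 -m handwheel '{"linear":[[0,-4,0],[0,-10,0],[0,-18,0],[0,-26,0],[0,-34,0]],"delta_rot":[[0,0,0],[0,0,0],[0,0,0],[0,0,0],[0,0,0]],"jaw":[-0.3,-0.3,-0.3,-0.3,-0.3]}' ;python3 go.py -.2 0 .15 'pi/2'
python3 - <<'E'
import cv2,numpy as np
from station import imaging
s=imaging.capture('scene');cv2.imwrite('pics/s13f.png',s);im=cv2.resize(s[240:330,240:360],None,fx=6.6,fy=6.6,interpolation=cv2.INTER_CUBIC);cv2.imwrite('pics/s13.png',im)
from h import *
from go import O,R2
E
```

```text
clock: 17.18
eef_pos: [0.5683, -0.0229, 0.0111]
tcp_rot: [[-0.0, 0.99, -0.138], [0.0, -0.138, -0.99], [-1.0, -0.0, -0.0]]
ft_force: [0.0, 0.5, -0.8]
width: 0.646
t 17.18 bay [-111.9    1.    11.1] F [-0.03  0.47 -0.83] w 0.646
shift [-138.9  -88.2    0.8] turn [ 0.08 -0.02  0.02] j [-0.24  0.79  1.72  0.    0.64  1.47]
```

View pics/s13.png

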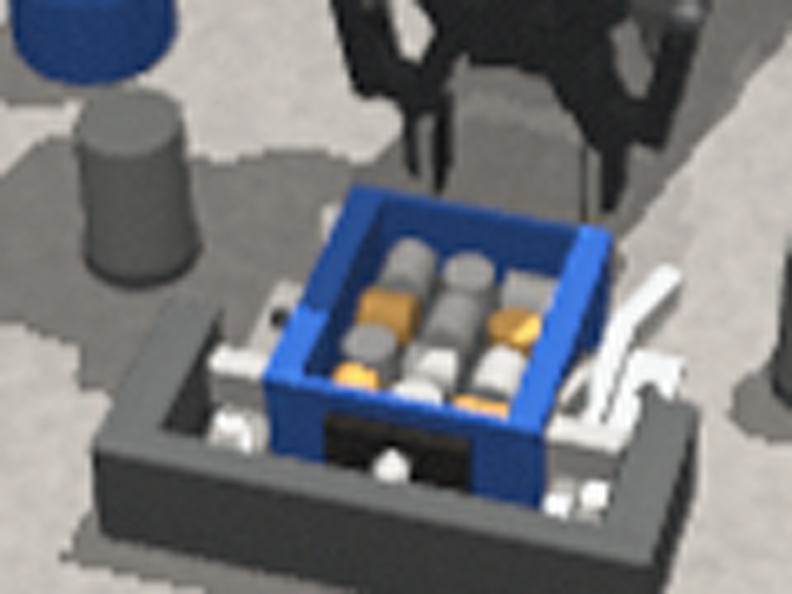

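Run:
```python
import cv2,numpy as np
a=cv2.resize(cv2.imread('pics/scene0.png')[240:330,240:360],None,fx=6.6,fy=6.6,interpolation=cv2.INTER_CUBIC)
I={'s0':a,**{k:cv2.imread(f'pics/{k}.png') for k in('s10','s11','s12','s13')}}
def sh(f,g,box):
    x0,y0,x1,y1=box;t=f[y0:y1,x0:x1];m=14
    r=cv2.matchTemplate(g[y0-m:y1+m,x0-m:x1+m],t,cv2.TM_CCOEFF_NORMED);_,v,_,l=cv2.minMaxLoc(r);return l[0]-m,l[1]-m,round(v,2)
for k in I:
    print(k,'knob',sh(I['s10'],I[k],(372,445,412,485)),'plateedge',sh(I['s10'],I[k],(430,425,490,470)),'catchL(img r)',sh(a,I[k],(590,400,640,470)),'catchR(img l)',sh(a,I[k],(195,335,250,420)))
out=np.vstack([I[k][395:500,250:560] for k in('s0','s10','s12','s13')]);cv2.imwrite('pics/cmp2.png',cv2.resize(out,None,fx=1.4,fy=1.4))
```

```text
s0 knob (0, 0, 1.0) plateedge (0, -8, 0.72) catchL(img r) (0, 0, 1.0) catchR(img l) (0, 0, 1.0)
s10 knob (0, 0, 1.0) plateedge (0, 0, 1.0) catchL(img r) (-1, 4, 0.79) catchR(img l) (-2, 0, 0.88)
s11 knob (-2, 5, 0.93) plateedge (-2, 7, 0.98) catchL(img r) (0, 0, 1.0) catchR(img l) (1, 0, 0.94)
s12 knob (-3, 8, 0.87) plateedge (-3, 12, 0.98) catchL(img r) (0, 0, 1.0) catchR(img l) (1, 0, 0.94)
s13 knob (-1, 3, 0.96) plateedge (-1, 6, 0.99) catchL(img r) (0, 0, 1.0) catchR(img l) (-1, 2, 0.96)
```

View pics/cmp2.png

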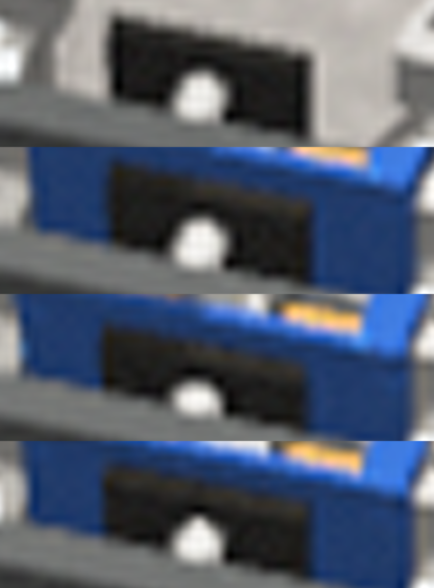

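Both catches are back at their rest positions and the buffer stays about 2–3 mm in after letting go, so the bin is latched. Now I'll stand clear.

```bash
python3 -m handwheel '{"linear":[[-20,-5,0],[-55,-10,0],[-90,-15,0],[-120,-18,0],[-140,-20,0]],"delta_rot":[[0,0,0],[0,0,0],[0,0,0],[0,0,0],[0,0,0]],"jaw":[-0.3,-0.3,-0.3,-0.3,-0.3]}'; python3 -m handwheel '{"linear":[[-30,-30,0],[-50,-50,0],[-60,-60,0],[-60,-60,0],[-60,-60,0]],"delta_rot":[[0,0,0],[0,0,0],[0,0,0],[0,0,0],[0,0,0]],"jaw":[-0.3,-0.3,-0.3,-0.3,-0.3]}'; python3 -m handwheel '{"linear":[[0,0,0],[0,0,0],[0,0,0],[0,0,0]],"delta_rot":[[0,0,0],[0,0,0],[0,0,0],[0,0,0]],"jaw":[-0.3,-0.3,-0.3,-0.3]}';python3 - <<'E'
import cv2,numpy as np
from station import imaging
s=imaging.capture('scene');t=imaging.capture('top')
cv2.imwrite('pics/fin.png',np.hstack([cv2.resize(s[180:340,230:430],(400,320)),cv2.resize(t[155:315,215:415],(400,320))]))
im=cv2.resize(s[240:330,240:360],None,fx=6.6,fy=6.6,interpolation=cv2.INTER_CUBIC);b=cv2.imread('pics/s13.png')
print('diff vs s13',np.abs(im[180:520,80:700].astype(int)-b[180:520,80:700]).mean())
from h import *
from go import O,R2
P=plane('scene',np.array([(265,380),(358,183),(614,230),(540,433)])/6.6+[239.65,239.65],.052);P=(P[:,:2]-O)@R2*1000;print(P,P.mean(0))
E
```

```text
clock: 17.65
eef_pos: [0.5468, -0.0197, 0.1537]
tcp_rot: [[-0.001, 0.99, -0.138], [0.001, -0.138, -0.99], [-1.0, -0.001, -0.0]]
ft_force: [0.4, -0.8, 0.5]
width: 0.648
clock: 18.07
eef_pos: [0.4875, -0.0115, 0.2144]
tcp_rot: [[0.001, 0.99, -0.138], [0.0, -0.138, -0.99], [-1.0, 0.001, -0.0]]
ft_force: [-0.5, 0.4, 0.2]
width: 0.651
clock: 18.4
eef_pos: [0.4877, -0.0116, 0.2134]
tcp_rot: [[-0.001, 0.99, -0.138], [0.0, -0.138, -0.99], [-1.0, -0.001, -0.0]]
ft_force: [0.3, -0.1, -0.9]
width: 0.651
diff vs s13 11.486223908918406
[[ 36.90507841 -45.21105804]
 [-65.0585431  -45.71921279]
 [-65.57623173  49.05400156]
 [ 35.7048716   49.47343964]] [-14.5062062    1.89929259]
```

View pics/fin.png

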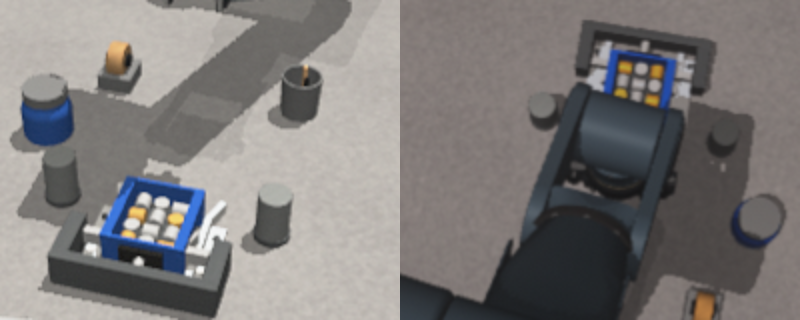

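```bash
python3 -c "
from station import job;print(job.sign_off())"
```

```text
the job is handed in; nothing more can be done
None
```

I pushed the bin sideways onto the bay's axis, then nose first into the bay and pressed it home. I then let go, backed off, lifted clear and handed the job in at about 18.5 s of the 54 s allowed.

**Catches:** in the pictures both were pushed outwards as the front posts passed. They were back at their rest positions while I was still pressing, and stayed there after I let go.

**Buffer:** after letting go it still sat roughly 2.4 mm in, against 2 to 3 mm expected. This is a picture estimate of under one pixel, so it is approximate.

**Bin position:** its centre measured about 14.5 mm short of the bay's origin, within the 20 mm allowed. It was about 2 mm off the axis, which is the calibration error.

**Force:** the highest wrist reading was about 16 N, against the 25 N limit. I only read the force at the end of each short move, so a brief peak between readings can't be ruled out. The catches seem to have snapped in at about 10 N, well below the stated 15 to 21 N. I relied on the pictures, not the force, to judge that it was latched.

**Clearances:** I saw no contact with the posts, pen pot or tape dispenser, and the tub looked unmoved in the last pictures. The wrench and elbow were outside those crops, so I did not recheck them; the arm worked well away from both.

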